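# Fit the sieve pan on the flour sifter

### The job

Fit the sieve pan with the bridge handle onto the flour sifter: set it over the castellated drive ring on the machine's deck and turn it until the hidden lugs under it drop into the ring's slots and it sits level and fully home. Only then throw the lock lever beside the ring all the way over to its other end. Leave the cake tin, the flour box and the pastry brush where they are.

Things in the scene. Friction and masses are not known exactly. Their poses are not given: they have to be found in the camera images.
- pan: the sieve pan, loose: round shallow aluminium pan 156 mm across, 75 mm high overall, about 0.5 kg. Origin: centre of its underside; z up, x along the bridge handle. Its wall ends 42 mm above the origin. Under its floor (at 22 mm) is a round centring boss 90 mm in diameter, 22 mm deep, lower edge chamfered to 78 mm, on which it stands on the bench. Turns about z by quarter turns are alike
- pan_handle (a point): centre of the pan's bridge handle, 68 mm above its origin: a straight square bar, 130 mm long, 14 mm wide and high, on an 8 mm post at each end. Below it fingers are free down to the wall's top, 26 mm below this point
- pan_lugs (a point): on the pan's axis in the plane of the lower ends of its four hidden lugs, 10 mm above the pan's origin. The lugs stand under the pan's floor at its +x, +y, -x and -y, hidden by a skirt: each 12 mm wide, 52 to 70 mm from the axis, reaching 12 mm down from the floor
- ring_top (a point): middle of the drive ring's top plane (sifter's axes). Dark steel ring 26 mm high on the deck, bore 94 mm, 142 to 148 mm across, with four slots a quarter turn apart, 20 mm wide, cut through its whole height. It is braked and does not turn; the angle of its slots differs each time and is not reported
- home (a point): where the pan's origin lies when the pan is home: on the ring's axis, 22 mm below its top. While the lugs still rest on the ring's top the pan's origin is 12 mm above this point; within about 3 degrees of alignment the pan drops these 12 mm by its own weight, if it is not held up by the grip. The pan's quarter turn does not matter
- sifter: the sifter, fixed: a low white enamelled housing 300 mm (x) by 340 mm (y) with a steel deck 120 mm above the bench; origin under its middle on the bench. The drive ring's axis is at x 0, y -40 mm, its top at z 146 mm; the lever's pivot at x 0, y 110 mm, z 144 mm. Its x axis points roughly away from the robot
- lever_pivot (a point): pivot of the lock lever, on a 60 by 50 mm block (22 mm high) on the deck, with a 26 mm boss on the axle; the lever swings in the sifter's x-z plane
- lever_knob (a point): centre of the black ball, 28 mm in diameter, at the lever's end, 85 mm from the pivot along a 12 mm rod; it moves with the lever
- lock_lever (a joint): lock lever, rad: 0 leaning 0.5 rad from upright to the sifter's -x (towards the robot), 1.0 (stop) leaning 0.5 rad to +x. It starts at 0 to 0.15, moves stiffly (about 2 N at the ball) and stays where it is left
- cake_tin: bystander: round open aluminium tin without a bridge handle, about 110 mm across, 60 mm high; origin under its middle
- flour_box: bystander: lidded clear storage box 140 by 190 by 87 mm; origin under its middle
- pastry_brush: bystander: brush 200 mm long lying on the bench; origin on its underside

How it is judged:
On the way, in this order (a step that is already met when the one before it is completed fails the run):
1. the pan is fully home on the ring, lugs in the slots, level, while the lock lever is still at its first end (z of pan in the frame of ring_top below -0.0185 m and horizontal distance between pan and ring_top below 0.006 m and angle between pan's own z axis and vertical below 0.04 rad and value of joint lock_lever below 0.4 rad), for 0.2 s.
2. the lock lever is thrown over (value of joint lock_lever above 0.88 rad), for 0.1 s.
At the end, for the whole second after the job is handed in: The pan sits on the drive ring with its lugs in the slots: origin at least 18.5 mm below the ring's top plane, within 6 mm of its axis, tilted less than 0.04 rad, at rest; the lock lever reads more than 0.88 rad (z of pan in the frame of ring_top below -0.0185 m and horizontal distance between pan and ring_top below 0.006 m and angle between pan's own z axis and vertical below 0.04 rad and linear speed of pan below 0.02 m/s and angular speed of pan below 0.1 rad/s and value of joint lock_lever above 0.88 rad); the robot touches nothing.
It fails at once if the cake tin is pushed more than 30 mm (distance of cake_tin from where it was at the start of the episode above 0.03 m).
It fails at once if the flour box is pushed more than 30 mm (distance of flour_box from where it was at the start of the episode above 0.03 m).
It fails at once if the pastry brush is pushed more than 30 mm (distance of pastry_brush from where it was at the start of the episode above 0.03 m).
It fails at once if the lock lever is thrown while the pan is not home (value of joint lock_lever above 0.6 rad and not (z of pan in the frame of ring_top below -0.0185 m and horizontal distance between pan and ring_top below 0.006 m and angle between pan's own z axis and vertical below 0.04 rad)).
It also fails if it takes over 72 s, if anything falls off the work surface, if the arm or the gripper's body presses on something with over 40 N, if the wrist force passes 120 N, or if a joint passes its speed limit or range.

### The arm

A 7-joint arm with a two-finger parallel gripper is mounted at the origin on the work surface. World frame = base frame: x ahead of the robot, y to its left, z up, the work surface at z = 0. Lengths are in m, angles in rad, forces in N, time in s.
With the tool pointing down it reaches from about 0.425 to 0.925 m from the base axis. Payload 6.8 kg.
Tool frame: the origin (TCP) lies between the finger pads; the fingertips stand 14 mm ahead of it and the grasp point (between the pads) lies 5 mm behind it; z points along the fingers, y is the line along which they close (so a half turn about z gives the same grasp; the last joint's range is limited). The gripper opens to 85 mm and grips with 20 to 120 N. Pads are 22 mm wide; open, the fingers measure 114 mm over their backs; the gripper's body (76 mm by 85 mm) begins 54 mm behind the grasp point. The pads swing forward as they close: fully open they stand 13 mm farther back than shut.
Start: joints at [-1.404, 0.477, 0.022, 1.555, -0.011, 1.109, -0.083], TCP at [0.183, 0.65, 0.245] pointing down, gripper open.
Joint ranges: [-2.96, 2.96], [-0.34, 2.1], [-1.41, 1.46], [0.24, 2.44], [-1.37, 4.51], [0.17, 1.92], [-2.96, 2.96]. Speed limits (rad/s): [2.39, 2.39, 3.14, 3.14, 3.14, 3.14, 3.14].

### API

Orientations are given as a rotation vector (axis times angle).
In Python, from bench import r, imaging gives the robot as it stands.
- The arm moves only by the tool apply_moves, never from a script. Its argument "moves" is a list of rows, each a list of 2 entries, a list of its own where there are three numbers: the shift along the tool's x, y, z in cm, then the turn about the tool's z in rad. In form: [[[tx, ty, tz], roll], ...]. A call has 1 to 10 rows; each row is the pose to reach, as a shift and turn from the pose commanded when the call began, along the tool's axes at that moment; what a row does not reach only later rows make up. A row lasts 1/12 s, in which the tool goes at most 41.7 mm and 7.16 degrees, less where a joint would pass 70% of its speed; a pose out of reach is approached as far as the arm can. A call with a gripper value outside its range is refused whole. "claw" is the opening, from 0 (shut) to 1 (fully open), set as the call begins (left out, the last holds). The fingers move at their own pace and stop on an object; "grip_force" is the grip in N (left out, the last holds). Time passes only in rows, so rows that repeat a pose let the fingers close. It gives the time, the measured TCP pose, the force and the opening at its end, in the units of the state.
- r.get_obs(): the state, without advancing time (a new reading comes with each control period).
- imaging.grab_frame(name): name is "scene" or "top" or "wrist"; returns a dict with "frame" (420x560x3 uint8, blue, green, red), "intrinsics" (3x3 intrinsics, pixels), "T" (4x4, takes a point from camera to world coordinates). Camera axes: x right, y up, looking along -z (the intrinsics and any distortion apply to the point x, -y, -z); pixel columns grow to the right and rows downward; lengths in m; the calibration is good to about 2 mm. The wrist camera is an equidistant fisheye: a pixel r from the principal point sees the ray r / f radians off the axis. A picture is of the moment at which its call begins. There is no depth.
- r.hand_in(): hands the job in, once; it reports no verdict.
The state is a dict: "clock": time; "joints": joint angles; "qvel": joint speeds; "tau": joint torques, N m; "tcp_pos": TCP position; "orientation": TCP orientation; "contact_force": force on the tool from outside, world axes, zero at the start; "moment": the same for the moment, N m; "grip_width": finger opening in m.
Only numpy, scipy, OpenCV 4.12 (cv2) and the standard library are available. Lean on these libraries where they do the work, as an engineer would, in place of code of your own. Each camera call takes 0.05 s, during which the arm holds its last target. There are 200 camera calls.

## Working session

There is one attempt and no reset: what is moved stays moved. The work goes in short steps, Python scripts to look and compute and a tool call to move; the robot and the scene stay as the last step left them, time stands still between calls to the robot, and variables do not carry over. Pictures are saved under pics/ and viewed, on a budget of 10 in all, crops included, one or two more only if the job needs it, and the job is handed in when it is done.

Besides the shell and the picture viewer there is one more tool, called as name([rows], argument=value, ...), one row to a line, values as JSON. apply_moves: Moves the arm, as the interface text tells. Its arguments: {"type":"object","properties":{"moves":{"type":"array","items":{"type":"array"}},"claw":{"type":"number"},"grip_force":{"type":"number"}},"required":["moves"]}

```bash
mkdir -p pics; ls; python3 - <<'E'
from bench import r, imaging
import cv2,numpy as np
np.set_printoptions(precision=4,suppress=True)
print(r.get_obs())
for n in("scene","top"):
    d=imaging.grab_frame(n);cv2.imwrite(f"pics/{n}0.png",d["frame"]);print(n,d["intrinsics"],d["T"],[k for k in d])
E
```

```text
pics
{'clock': 0.0, 'joints': array([-1.4041,  0.4778,  0.0224,  1.5565, -0.0115,  1.1093, -0.0831]), 'qvel': array([-0.0014,  0.    , -0.0004, -0.0004,  0.0001, -0.0012,  0.0014]), 'tau': array([ -0.0013, -59.6461,   1.6075, -28.1197,   0.0124,   0.0094,
        -0.    ]), 'tcp_pos': array([0.183 , 0.6491, 0.2443]), 'orientation': array([-0.4302, -3.1119,  0.0029]), 'contact_force': array([ 0.2246, -0.0662, -0.3853]), 'moment': array([ 0.0012,  0.0098, -0.0028]), 'grip_width': 0.0851069214947216}
scene [[535.7927   0.     275.3527]
 [  0.     535.7927 219.525 ]
 [  0.       0.       1.    ]] [[-0.7816 -0.5311  0.3271  1.0544]
 [ 0.6238 -0.6678  0.4062  0.4369]
 [ 0.0027  0.5215  0.8532  1.2817]
 [ 0.      0.      0.      1.    ]] ['frame', 'intrinsics', 'T']
top [[498.0122   0.     278.1068]
 [  0.     498.0122 220.4563]
 [  0.       0.       1.    ]] [[ 0.0151  0.991  -0.1332  0.4727]
 [-0.9995  0.0112 -0.03   -0.1128]
 [-0.0282  0.1335  0.9906  1.2442]
 [ 0.      0.      0.      1.    ]] ['frame', 'intrinsics', 'T']
```

View pics/scene0.png

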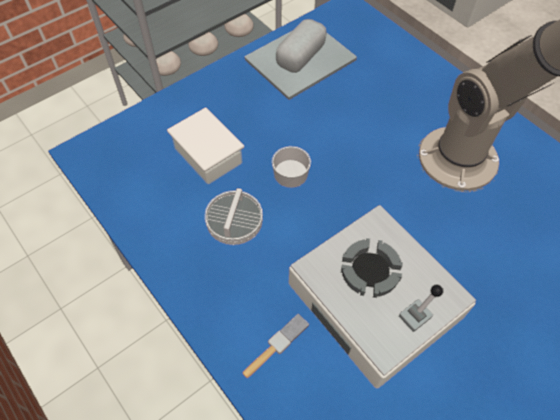

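View pics/top0.png

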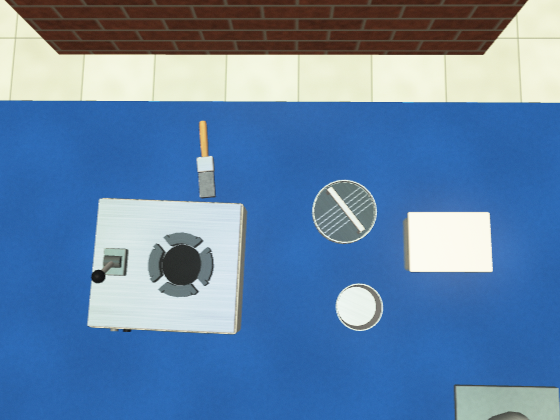

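The scene view shows pan (234,217) with handle, ring (372,267) and lever knob (437,291). In the top view, pan is at (345,211), ring at (181,265) and knob at (98,277). I'll rectify these onto their planes to measure them.

```bash
cat > h.py <<'E'
from bench import r, imaging
import cv2,numpy as np
np.set_printoptions(precision=4,suppress=True)
def proj(d,P):
    P=np.atleast_2d(P);T=d["T"];c=(P-T[:3,3])@T[:3,:3];K=d["intrinsics"]
    return np.c_[K[0,2]+K[0,0]*c[:,0]/-c[:,2],K[1,2]-K[1,1]*c[:,1]/-c[:,2]]
def unproj(d,u,v,z):
    K=d["intrinsics"];T=d["T"];ray=T[:3,:3]@np.array([(u-K[0,2])/K[0,0],-(v-K[1,2])/K[1,1],-1])
    return T[:3,3]+ray*(z-T[2,3])/ray[2]
def rect(d,c,z,half=.1,n=400):
    # output: right=-y, up=+x
    s=half*2/n
    g=np.array([[0,0],[n,0],[n,n],[0,n]],np.float32)
    W=np.array([[c[0]+half-v*s,c[1]+half-u*s,z] for u,v in g])
    H=cv2.getPerspectiveTransform(proj(d,W).astype(np.float32),g)
    return cv2.warpPerspective(d["frame"],H,(n,n),flags=cv2.INTER_CUBIC)
E
python3 - <<'E'
from h import *
d=imaging.grab_frame("top");s=imaging.grab_frame("scene")
rg=unproj(d,181,265,.146);pn=unproj(d,345,211,.042);ph=unproj(d,345,211,.075)
print(rg,pn,ph,"knob",unproj(d,98,277,.219))
for n,u,v,z in(("ring",372,267,.14),("pan",234,212,.042),("knob",437,291,.219)):print(n,unproj(s,u,v,z))
print("corners",[unproj(d,u,v,.12) for u,v in((100,198),(244,204),(89,325),(238,333))])
a=[rect(d,rg,.146),rect(d,pn,.075)]
for i in a:
    for k in range(0,400,50):cv2.line(i,(k,0),(k,5),(0,0,255));cv2.line(i,(0,k),(5,k),(0,0,255))
cv2.imwrite("pics/r.png",np.hstack(a))
E
```

```text
[0.5185 0.1337 0.146 ] [ 0.6593 -0.239   0.042 ] [ 0.6542 -0.2355  0.075 ] knob [0.4883 0.2889 0.219 ]
ring [0.5196 0.139  0.14  ]
pan [ 0.6525 -0.2426  0.042 ]
knob [0.4872 0.2883 0.219 ]
corners [array([0.6716, 0.3347, 0.12  ]), array([0.661, 0.   , 0.12 ]), array([0.3828, 0.3413, 0.12  ]), array([0.3711, 0.0063, 0.12  ])]
```

View pics/r.png

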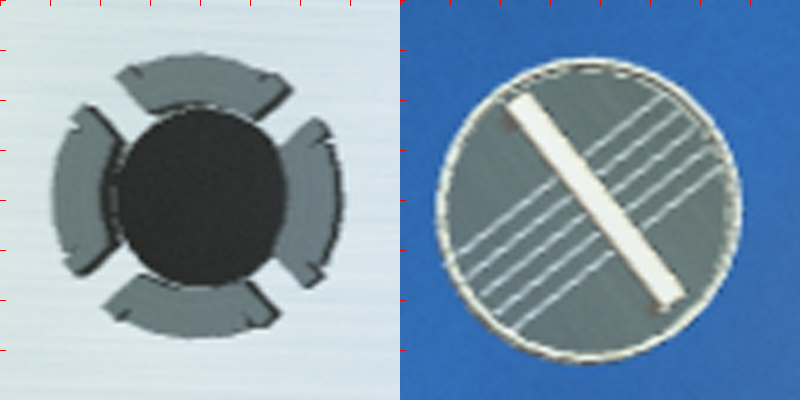

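Ring: slots sit near 42° (mod 90). The pan handle runs near 38°. I'll refine the handle by segmentation and compute the first move.

```bash
cat >> h.py <<'E'
from scipy.spatial.transform import Rotation as Ro
def to(x,y,z,hd=None):
    "shift(cm) in tool axes and roll to put TCP at xyz with tool y heading hd deg"
    o=r.get_obs();R=Ro.from_rotvec(o["orientation"]).as_matrix()
    cur=np.degrees(np.arctan2(R[1,1],R[0,1]))
    rl=0 if hd is None else -np.radians((hd-cur+180)%360-180)
    print("tcp",o["tcp_pos"],"hd",cur,"t",o["clock"],"F",o["contact_force"],"q",o["joints"],"w",o["grip_width"])
    print("SHIFT",100*R.T@(np.array([x,y,z])-o["tcp_pos"]),"ROLL",rl)
E
python3 - <<'E'
from h import *
d=imaging.grab_frame("top")
g=rect(d,(.659,-.238),.075,.1,800);hsv=cv2.cvtColor(g,cv2.COLOR_BGR2HSV)
m=((hsv[...,2]>215)&(hsv[...,1]<40)).astype(np.uint8);m=cv2.morphologyEx(m,cv2.MORPH_OPEN,np.ones((25,25)))
n,l,st,_=cv2.connectedComponentsWithStats(m);k=1+np.argmax(st[1:,4])
b=cv2.minAreaRect(np.argwhere(l==k)[:,::-1].astype(np.float32));pts=cv2.boxPoints(b)
c=b[0];s=.2/800
e=max((pts[1]-pts[0],pts[2]-pts[1]),key=np.linalg.norm)
print("handle",.659+.1-c[1]*s,-.238+.1-c[0]*s,np.array(b[1])*s,"ang",np.degrees(np.arctan2(-e[0],-e[1]))%180)
# ring slots: angular profile at radius 60mm
g=rect(d,(.520,.1345),.146,.1,800)
y=cv2.cvtColor(g,cv2.COLOR_BGR2GRAY).astype(np.float32)
p=cv2.warpPolar(y,(400,1440),(400,400),400,cv2.WARP_POLAR_LINEAR)[:,270:282].mean(1)>150
i=np.flatnonzero(np.diff(p.astype(int)));print("edges deg img cw from right",i/4, "world=-90-a")
to(.45,.30,.40,10)
E
```

```text
handle 0.6605054779052735 -0.23698393249511718 [0.1272 0.0124] ang 38.175552
edges deg img cw from right [ 40.5   54.25 130.75 144.75 221.   235.75 311.75 325.25] world=-90-a
tcp [0.1831 0.6494 0.2448] hd 74.25562810354515 t 0.25 F [-1.1213  0.0986 -0.0808] q [-1.4041  0.4774  0.0224  1.5559 -0.0115  1.1093 -0.0831] w 0.08511905885701859
SHIFT [-35.1699 -26.4033 -15.4928] ROLL 1.1214722733438627
```

apply_moves([
  [[0,0,-8],0.12],
  [[0,0,-15],0.24],
  [[-35,-26,-15.5],1.12],
  [[-35,-26,-15.5],1.12],
  [[-35,-26,-15.5],1.12],
  [[-35,-26,-15.5],1.12],
  [[-35,-26,-15.5],1.12],
  [[-35,-26,-15.5],1.12],
  [[-35,-26,-15.5],1.12],
  [[-35,-26,-15.5],1.12],
], claw=1)

```text
clock: 1.08
tcp_pos: [0.3849, 0.3873, 0.3831]
orientation: [-2.025, -2.401, -0.001]
contact_force: [0.8, -0.4, 0.4]
grip_width: 0.0852
```

```bash
python3 -c "
from h import *
to(.6605,-.237,.22,-51.8)"
```

```text
tcp [0.3849 0.3873 0.3831] hd 9.698006733258413 t 1.0833 F [ 0.8015 -0.4269  0.36  ] q [-1.2113  0.1565  0.3571  1.6984 -0.057   1.2966 -0.6735] w 0.08522168240766174
SHIFT [-66.1906  16.6487  16.2836] ROLL 1.0733427009090013
```

apply_moves([
  [[-66.2,16.6,3],1.073],
  [[-66.2,16.6,3],1.073],
  [[-66.2,16.6,3],1.073],
  [[-66.2,16.6,3],1.073],
  [[-66.2,16.6,3],1.073],
  [[-66.2,16.6,3],1.073],
  [[-66.2,16.6,3],1.073],
  [[-66.2,16.6,3],1.073],
  [[-66.2,16.6,3],1.073],
  [[-66.2,16.6,3],1.073],
])

```text
clock: 1.92
tcp_pos: [0.5548, 0.0076, 0.3646]
orientation: [-2.966, -1.033, -0.001]
contact_force: [-0.2, 1.3, 0.7]
grip_width: 0.0853
```

```bash
python3 -c "
from h import *
to(.6605,-.237,.22,-51.8)"
```

```text
tcp [0.5548 0.0076 0.3646] hd -51.59828916763695 t 1.9167 F [-0.1739  1.295   0.6806] q [-0.7489  0.2124  0.7507  1.7265 -0.1523  1.2614 -0.8635] w 0.0853210096697993
SHIFT [-6.9239 25.7408 14.4509] ROLL 0.0035205181616737714
```

apply_moves([
  [[-6.9,25.7,14.4],0.003],
  [[-6.9,25.7,14.4],0.003],
  [[-6.9,25.7,14.4],0.003],
  [[-6.9,25.7,14.4],0.003],
  [[-6.9,25.7,14.4],0.003],
  [[-6.9,25.7,14.4],0.003],
  [[-6.9,25.7,14.4],0.003],
  [[-6.9,25.7,14.4],0.003],
  [[-6.9,25.7,14.4],0.003],
  [[-6.9,25.7,14.4],0.003],
])

```text
clock: 2.75
tcp_pos: [0.6606, -0.2344, 0.22]
orientation: [-2.966, -1.032, 0.001]
contact_force: [-0.1, 0.3, 0.0]
grip_width: 0.0855
```

```bash
python3 - <<'E'
from h import *
to(.6605,-.237,.075,-51.8)
d=imaging.grab_frame("wrist");print(d["intrinsics"],d["T"])
K=d["intrinsics"];T=d["T"]
def fp(P):
    c=(np.array(P)-T[:3,3])@T[:3,:3];a=np.arctan2(np.hypot(c[0],c[1]),-c[2]);p=np.arctan2(-c[1],c[0])
    return K[0,2]+K[0,0]*a*np.cos(p),K[1,2]+K[1,1]*a*np.sin(p)
f=d["frame"].copy()
a=np.radians(38.2)
for s in(-.065,0,.065):
    u,v=fp((.6605+s*np.cos(a),-.237+s*np.sin(a),.075));print(u,v);cv2.circle(f,(int(u),int(v)),3,(0,0,255),-1)
cv2.imwrite("pics/w1.png",f)
E
```

```text
tcp [ 0.6606 -0.2344  0.22  ] hd -51.6160512191671 t 2.75 F [-0.1023  0.2584  0.0497] q [-0.1903  0.6288  0.6893  1.5436 -0.4274  1.1255 -0.3092] w 0.08553862024652288
SHIFT [-0.1601  0.2075 14.4961] ROLL 0.0032105118805636607
[[325.1923   0.     280.0033]
 [  0.     325.1923 210.5181]
 [  0.       0.       1.    ]] [[ 0.6212  0.7403  0.2568  0.7273]
 [-0.7836  0.587   0.2034 -0.1814]
 [-0.0001 -0.3276  0.9448  0.3495]
 [ 0.      0.      0.      1.    ]]
281.93562652811363 266.25974026818
282.3625350174774 201.59484248953578
282.77532918149626 127.78403950189961
```

View pics/w1.png

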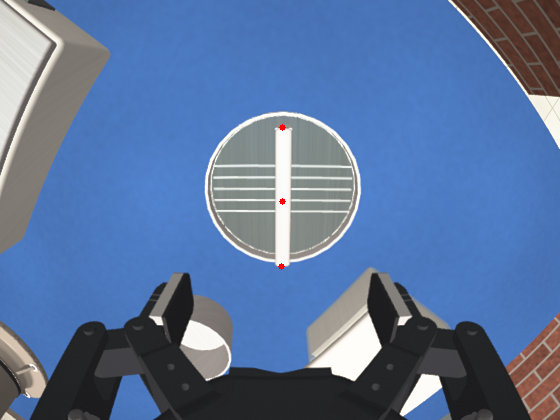

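Projected handle points (282,127)/(282,202)/(282,266) fall on the bar, so I'll descend and grasp.

apply_moves([
  [[-0.1,0.2,4],0.003],
  [[-0.1,0.2,8],0.003],
  [[-0.1,0.2,12],0.003],
  [[-0.1,0.2,14],0.003],
  [[-0.1,0.2,15.0],0.003],
  [[-0.1,0.2,15.6],0.003],
  [[-0.1,0.2,15.6],0.003],
  [[-0.1,0.2,15.6],0.003],
])

```text
clock: 3.47
tcp_pos: [0.6627, -0.2365, 0.0665]
orientation: [2.966, 1.03, 0.004]
contact_force: [-0.4, -0.5, -0.9]
grip_width: 0.085
```

apply_moves([
  [[0,0,0],0],
  [[0,0,0],0],
  [[0,0,0],0],
  [[0,0,0],0],
  [[0,0,0],0],
  [[0,0,0],0],
  [[0,0,0],0],
  [[0,0,0],0],
  [[0,0,0],0],
  [[0,0,0],0],
], claw=0, grip_force=60)

```text
clock: 4.3
tcp_pos: [0.6615, -0.2368, 0.0647]
orientation: [2.968, 1.029, 0.001]
contact_force: [0.3, 1.0, 3.1]
grip_width: 0.013
```

apply_moves([
  [[0,0,-2],0],
  [[0,0,-5],0],
  [[0,0,-9],0],
  [[0,0,-13],0],
  [[0,0,-17],0],
  [[0,0,-20],0],
  [[0,0,-20],0],
  [[0,0,-20],0],
])

```text
clock: 4.97
tcp_pos: [0.6614, -0.2367, 0.2649]
orientation: [2.968, 1.029, 0.002]
contact_force: [-0.0, 0.4, -6.2]
grip_width: 0.0127
```

```bash
python3 - <<'E'
from h import *
to(.52,.1345,.25,-48)
E
```

```text
tcp [ 0.6614 -0.2367  0.2649] hd -51.742844364094154 t 4.9667 F [-0.0441  0.3991 -6.158 ] q [-0.1996  0.5938  0.714   1.4953 -0.4043  1.2023 -0.3274] w 0.012701306597406715
SHIFT [ 11.883  -37.9077   1.4721] ROLL -0.06532495754315616
```

apply_moves([
  [[1,-4,0],-0.01],
  [[2.3,-7.5,0.5],-0.03],
  [[3.6,-11.5,1],-0.05],
  [[4.8,-15.3,1.5],-0.065],
  [[6,-19,1.5],-0.065],
  [[7.1,-22.8,1.5],-0.065],
  [[8.3,-26.6,1.5],-0.065],
  [[9.5,-30.4,1.5],-0.065],
  [[10.6,-34,1.5],-0.065],
  [[11.4,-36.4,1.5],-0.065],
])

```text
clock: 5.8
tcp_pos: [0.5214, 0.1239, 0.2463]
orientation: [-2.929, -1.131, 0.01]
contact_force: [0.4, 0.8, -5.5]
grip_width: 0.013
```

```bash
python3 - <<'E'
from h import *
to(.52,.1345,.25,-48)
E
```

```text
tcp [0.5214 0.1239 0.2463] hd -47.76017227316454 t 5.8 F [ 0.3555  0.7885 -5.4802] q [-0.928   0.2956  0.7112  1.9185 -0.2267  1.0145 -0.9498] w 0.012964455889284543
SHIFT [ 0.6133 -0.8802 -0.3746] ROLL 0.004185783470852545
```

apply_moves([
  [[0.5,-1.5,0],0],
  [[0.5,-1.5,0],0],
  [[0.5,-1.5,0],0],
  [[0.5,-1.5,0],0],
  [[0.5,-1.5,0],0],
])

```text
clock: 6.22
tcp_pos: [0.5188, 0.1326, 0.2485]
orientation: [2.933, 1.122, -0.003]
contact_force: [-0.9, 0.1, -5.2]
grip_width: 0.0129
```

```bash
python3 - <<'E'
from h import *
to(.52,.1345,.25,-48)
o=r.get_obs();z0=o["tcp_pos"][2]-.0647
d=imaging.grab_frame("top");s=imaging.grab_frame("scene")
S0=dict(s,frame=cv2.imread("pics/scene0.png"))
c=(.52,.1345)
ims=[rect(d,c,z0+.075),rect(s,c,z0+.042),rect(S0,c,.146)]
for g in ims: cv2.circle(g,(200,200),3,(0,0,255),-1)
cv2.circle(ims[1],(200,200),156,(0,0,255),1);cv2.circle(ims[2],(200,200),142,(0,0,255),1);cv2.circle(ims[2],(200,200),94,(0,0,255),1)
cv2.imwrite("pics/p2.png",cv2.resize(np.hstack(ims),(798,266)) if 0 else np.vstack([np.hstack(ims[:2])[40:340],np.hstack([ims[2],0*ims[2]])[40:340]]))
E
```

```text
tcp [0.5188 0.1326 0.2485] hd -48.13826003932949 t 6.2167 F [-0.8581  0.1047 -5.2105] q [-0.9497  0.2892  0.7127  1.92   -0.2203  1.013  -0.9798] w 0.012861141346076792
SHIFT [ 0.2111 -0.0614 -0.1544] ROLL -0.002413092910236294
```

View pics/p2.png

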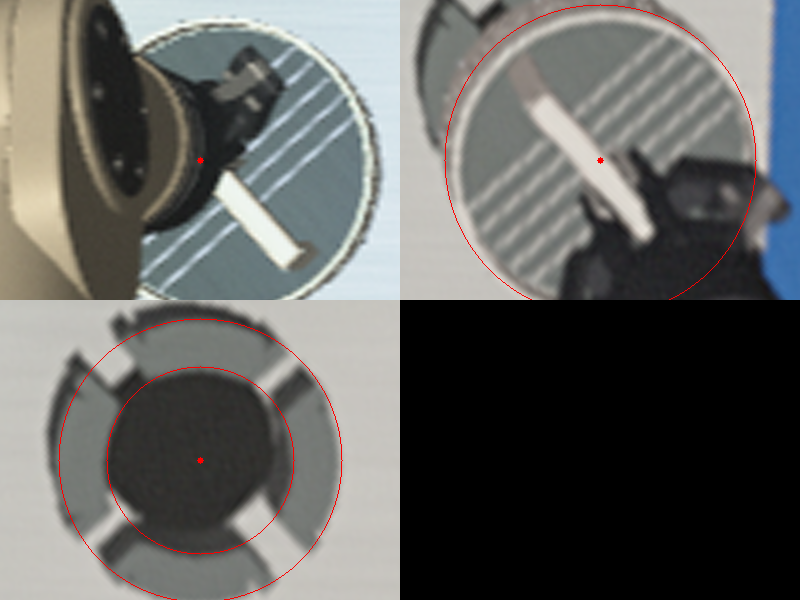

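Pan is within ~2 mm of the ring axis in the scene view (ring agrees with (0.520,0.1345)), so I'll nudge it and lower it.

apply_moves([
  [[0.2,-0.05,0.5],0],
  [[0.2,-0.05,1.5],0],
  [[0.2,-0.05,2.5],0],
  [[0.2,-0.05,3.3],0],
  [[0.2,-0.05,3.8],0],
  [[0.2,-0.05,4.2],0],
  [[0.2,-0.05,4.5],0],
  [[0.2,-0.05,4.7],0],
  [[0.2,-0.05,4.8],0],
  [[0.2,-0.05,4.8],0],
])

```text
clock: 7.15
tcp_pos: [0.5204, 0.1361, 0.2014]
orientation: [-2.933, -1.126, -0.001]
contact_force: [0.8, 0.6, -5.3]
grip_width: 0.0131
```

```bash
python3 - <<'E'
from h import *
to(.52,.1345,.2,-48);print(r.get_obs()["moment"])
E
```

```text
tcp [0.5204 0.1361 0.2014] hd -48.0100672077011 t 7.15 F [ 0.8366  0.5546 -5.3094] q [-0.9161  0.355   0.6807  1.9636 -0.2795  0.9163 -0.9317] w 0.013053295673195754
SHIFT [-0.1388  0.0901  0.1447] ROLL -0.0001757059208662957
[ 0.0836 -0.0738 -0.0067]
```

apply_moves([
  [[-0.05,0.05,0.1],0],
  [[-0.05,0.05,0.2],0],
  [[-0.05,0.05,0.3],0],
  [[-0.05,0.05,0.4],0],
  [[-0.05,0.05,0.5],0],
])

```text
clock: 7.57
tcp_pos: [0.5207, 0.1358, 0.1966]
orientation: [-2.933, -1.126, -0.002]
contact_force: [0.8, 3.4, -3.0]
grip_width: 0.0129
```

```bash
python3 - <<'E'
from h import *
to(.52,.1345,.1887,-48);print(r.get_obs()["moment"])
E
```

```text
tcp [0.5207 0.1358 0.1966] hd -47.996960719740656 t 7.5667 F [ 0.8096  3.4245 -2.9844] q [-0.9112  0.3615  0.6769  1.9682 -0.286   0.9058 -0.9252] w 0.012875307242263238
SHIFT [-0.1384  0.0534  0.7941] ROLL 5.30454474164194e-05
[ 0.6655 -0.2541  0.0345]
```

apply_moves([
  [[-0.04,-0.04,0.05],0],
  [[-0.04,-0.04,0.15],0],
  [[-0.04,-0.04,0.25],0],
  [[-0.04,-0.04,0.35],0],
  [[-0.04,-0.04,0.45],0],
])

```text
clock: 7.98
tcp_pos: [0.5201, 0.136, 0.1921]
orientation: [-2.932, -1.126, -0.002]
contact_force: [1.6, 4.5, -1.1]
grip_width: 0.0126
```

```bash
python3 - <<'E'
from h import *
to(.52,.1345,.1887,-48);print(r.get_obs()["moment"])
E
```

```text
tcp [0.5201 0.136  0.1921] hd -47.99034029161449 t 7.9833 F [ 1.619   4.4578 -1.0522] q [-0.9084  0.3669  0.6734  1.9733 -0.2913  0.8963 -0.9211] w 0.012590747319942957
SHIFT [-0.1049  0.103   0.3407] ROLL 0.0001685937161099556
[ 1.1021 -0.4982  0.0183]
```

Already well below the lug-rest height, so the lugs are in the slots. I'll lower the rest of the way and release.

apply_moves([
  [[-0.04,-0.04,0.1],0],
  [[-0.04,-0.04,0.2],0],
  [[-0.04,-0.04,0.3],0],
  [[-0.04,-0.04,0.3],0],
])

```text
clock: 8.32
tcp_pos: [0.5198, 0.136, 0.1891]
orientation: [-2.933, -1.126, -0.003]
contact_force: [3.2, 5.0, -1.9]
grip_width: 0.0129
```

apply_moves([
  [[0,0,0],0],
  [[0,0,0],0],
  [[0,0,0],0],
  [[0,0,0],0],
  [[0,0,0],0],
  [[0,0,0],0],
  [[0,0,0],0],
  [[0,0,0],0],
], claw=0.6)

```text
clock: 8.98
tcp_pos: [0.5191, 0.1353, 0.1889]
orientation: [2.933, 1.125, -0.0]
contact_force: [0.2, -0.3, 0.2]
grip_width: 0.0507
```

```bash
python3 - <<'E'
from h import *
to(.52,.1345,.35,-48)
E
```

```text
tcp [0.5191 0.1353 0.1889] hd -48.01661571436451 t 8.9833 F [ 0.1927 -0.2953  0.2332] q [-0.9066  0.3703  0.6717  1.9779 -0.2939  0.8903 -0.9187] w 0.05073708015957097
SHIFT [  0.0148   0.1192 -16.1111] ROLL -0.00028999892323178017
```

apply_moves([
  [[0,0.1,-2],0],
  [[0,0.1,-5],0],
  [[0,0.1,-9],0],
  [[0,0.1,-13],0],
  [[0,0.1,-15],0],
  [[0,0.1,-15],0],
  [[0,0.1,-15],0],
])

```text
clock: 9.57
tcp_pos: [0.5203, 0.1347, 0.34]
orientation: [-2.932, -1.125, -0.004]
contact_force: [0.5, -0.2, -0.2]
grip_width: 0.0507
```

```bash
python3 - <<'E'
from h import *
to(.42,.288,.34,-90)
E
```

```text
tcp [0.5203 0.1347 0.34  ] hd -48.004413739960704 t 9.5667 F [ 0.4748 -0.1522 -0.157 ] q [-1.0042  0.1903  0.7472  1.802  -0.1396  1.2    -1.0533] w 0.0506777131948821
SHIFT [  2.8025 -18.0995   0.0015] ROLL 0.7329612515429772
```

apply_moves([
  [[2.8,-18.1,0],0.733],
  [[2.8,-18.1,0],0.733],
  [[2.8,-18.1,0],0.733],
  [[2.8,-18.1,0],0.733],
  [[2.8,-18.1,0],0.733],
  [[2.8,-18.1,0],0.733],
  [[2.8,-18.1,0],0.733],
  [[2.8,-18.1,0],0.733],
  [[2.8,-18.1,0],0.733],
], claw=0)

```text
clock: 10.32
tcp_pos: [0.419, 0.2873, 0.3377]
orientation: [3.14, 0.004, -0.002]
contact_force: [0.1, -0.6, -0.4]
grip_width: -0.0
```

```bash
python3 - <<'E'
from h import *
to(.42,.288,.21,-90)
s=imaging.grab_frame("scene");c=(.52,.1345)
S0=dict(s,frame=cv2.imread("pics/scene0.png"))
g=rect(s,c,.124+.042);cv2.circle(g,(200,200),156,(0,0,255),1)
h=rect(s,c,.136+.042);cv2.circle(h,(200,200),156,(0,0,255),1)
a=cv2.resize(s["frame"][190:400,250:530],(800,600))
cv2.imwrite("pics/p3.png",np.vstack([np.hstack([g,h])]));cv2.imwrite("pics/p4.png",a)
E
```

```text
tcp [0.419  0.2873 0.3377] hd -89.86317784135957 t 10.3167 F [ 0.1312 -0.573  -0.3723] q [-1.3625  0.1225  0.7139  1.8624 -0.0854  1.1899 -2.1888] w -8.267644690329533e-08
SHIFT [ 0.1135 -0.0902 12.77  ] ROLL 0.0023879971579614675
```

View pics/p3.png

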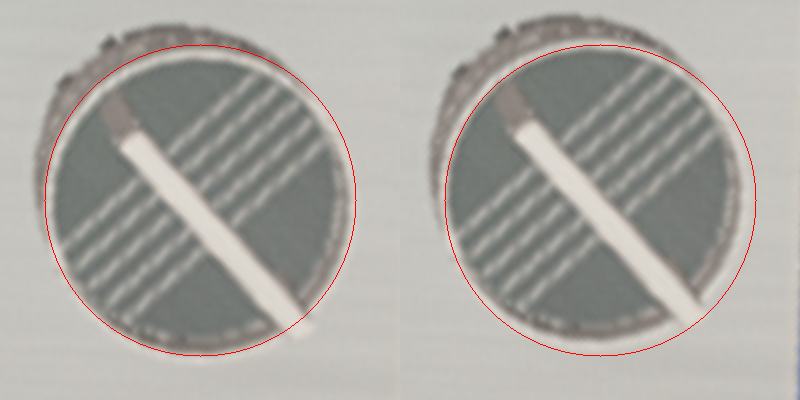

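View pics/p4.png

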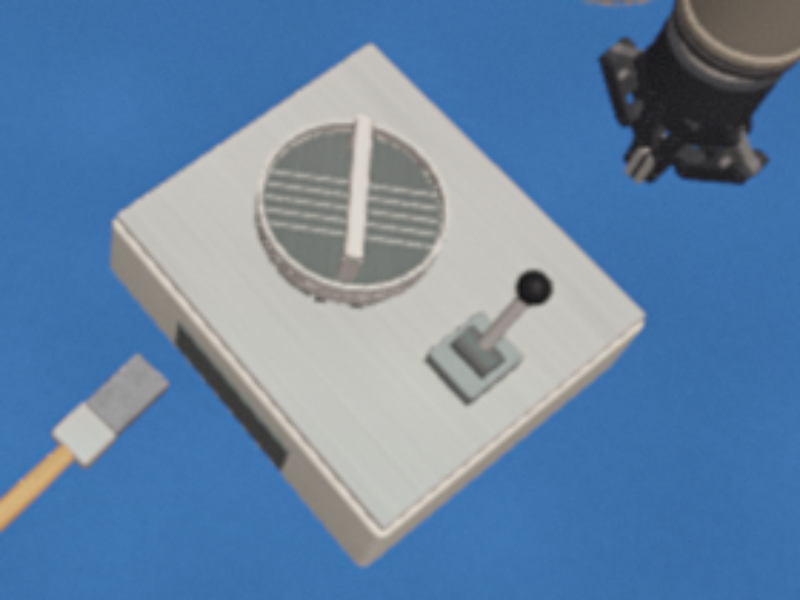

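The home-height circle (left, centred on (200,200)) fits the pan rim, while the un-dropped height (right) is off by about 8 px. So the pan is home and level. The lever knob is still at the near end (533,288). Next I'll lower behind it and push.

apply_moves([
  [[0,0,4],0],
  [[0,0,8],0],
  [[0,0,11],0],
  [[0,0,12.5],0],
  [[0,0,12.7],0],
  [[0,0,12.7],0],
])

```text
clock: 10.87
tcp_pos: [0.4195, 0.2868, 0.2112]
orientation: [3.139, -0.001, -0.002]
contact_force: [0.3, -0.3, -0.1]
grip_width: -0.0001
```

```bash
python3 - <<'E'
from h import *
to(.54,.288,.21)
E
```

```text
tcp [0.4195 0.2868 0.2112] hd -90.02552808659608 t 10.8667 F [ 0.2611 -0.292  -0.0784] q [-1.2897  0.2832  0.6819  2.018  -0.2227  0.9158 -2.0613] w -0.00014800444231151072
SHIFT [12.0476 -0.1278  0.1033] ROLL 0
```

apply_moves([
  [[2,0,0],0],
  [[3.5,0,0],0],
  [[4.5,0,0],0],
  [[5.5,0,0],0],
  [[6.5,0,0],0],
  [[7.5,0,0],0],
  [[8.5,0,0],0],
  [[9.5,0,0],0],
  [[10.5,0,0],0],
  [[11.2,0,0],0],
])

```text
clock: 11.7
tcp_pos: [0.5322, 0.2876, 0.2114]
orientation: [3.141, -0.001, -0.001]
contact_force: [-3.2, -1.4, -0.3]
grip_width: 0.0001
```

```bash
python3 - <<'E'
from h import *
to(.54,.288,.21)
E
```

```text
tcp [0.5322 0.2876 0.2114] hd -90.03467409469192 t 11.7 F [-3.1721 -1.3598 -0.2896] q [-1.0848  0.4597  0.6557  1.7965 -0.3276  0.9975 -1.87  ] w 0.00011625912165398478
SHIFT [ 0.7787 -0.045   0.1388] ROLL 0
```

apply_moves([
  [[0.4,0,0],0],
  [[0.7,0,0],0],
  [[0.9,0,0],0],
  [[0.9,0,0],0],
])

```text
clock: 12.03
tcp_pos: [0.5387, 0.2878, 0.2113]
orientation: [3.141, 0.0, -0.007]
contact_force: [-7.1, -0.2, 1.4]
grip_width: -0.0001
```

apply_moves([
  [[0.15,0,0],0],
  [[0.3,0,0],0],
  [[0.3,0,0],0],
])

```text
clock: 12.28
tcp_pos: [0.5392, 0.2878, 0.211]
orientation: [3.14, 0.001, -0.016]
contact_force: [-15.7, -2.2, 7.7]
grip_width: -0.0001
```

Force rises while the position stalls, so this is the stop. I'll retreat and check.

apply_moves([
  [[-1,0,0],0],
  [[-3,0,0],0],
  [[-6,0,0],0],
  [[-10,0,0],0],
  [[-12,0,-3],0],
  [[-12,0,-7],0],
  [[-12,0,-11],0],
  [[-12,0,-13],0],
  [[-12,0,-13],0],
  [[-12,0,-13],0],
])

```text
clock: 13.12
tcp_pos: [0.4244, 0.2884, 0.3434]
orientation: [-3.138, 0.0, -0.005]
contact_force: [0.2, -0.2, -0.4]
grip_width: -0.0
```

```bash
python3 - <<'E'
from h import *
to(.42,.288,.34)
s=imaging.grab_frame("scene");c=(.52,.1345)
f=s["frame"]
for v in(0,.88,1.0):
    a=v-.5;x=.085*np.sin(a);y=.15
    p=np.array([.52+x+.03*y,.1345+y-.03*x,.144+.085*np.cos(a)]);print(v,proj(s,p))
b=(f.max(2)<60).astype(np.uint8);n,l,st,ce=cv2.connectedComponentsWithStats(b)
for k in range(1,n):
    if 60<st[k,4]<400 and 330<ce[k][0]<470: print(st[k],ce[k])
g=rect(s,c,.166);cv2.circle(g,(200,200),156,(0,0,255),1)
a=cv2.resize(f[200:350,340:490],(400,400))
cv2.imwrite("pics/p5.png",np.hstack([g,a]))
E
```

```text
tcp [0.4244 0.2884 0.3434] hd -89.99977714671165 t 13.1167 F [ 0.2098 -0.1911 -0.354 ] q [-1.3752  0.1256  0.7376  1.849  -0.0921  1.1961 -2.179 ] w -4.8419055533086876e-05
SHIFT [-0.4441  0.0463  0.3366] ROLL 0
0 [[437.1551 289.3188]]
0.88 [[413.4946 307.4171]]
1.0 [[409.8896 310.6652]]
[437   0  18  10  62] [447.129    2.7258]
[405 306  12  11 102] [411.0294 310.9216]
```

View pics/p5.png

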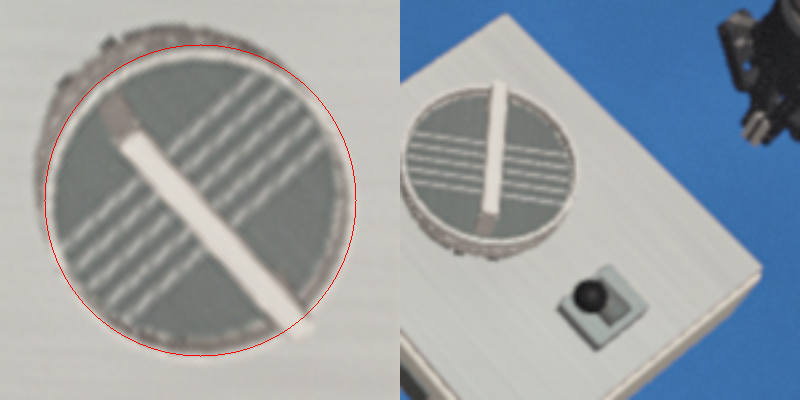

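Knob centroid (411,311) matches the far stop: predicted (410,311) at 1.0 and (413.5,307.4) at 0.88. The pan is unmoved, so I'll hand in.

```bash
python3 -c "
from bench import r
print(r.hand_in())"
```

```text
the job is handed in; nothing more can be done
None
```

The job is handed in: the pan is home on the drive ring and the lock lever is thrown to its far end. The simulator gave no verdict.

- **Pan:** I gripped it by the bridge handle and turned it about 4° on the way to match the slots. It dropped in without needing a search. The gripper height at release puts its origin about 21.6 mm below the ring's top. In the scene camera its rim matches the home height, while the un-dropped height is off by about 8 pixels.
- **Lever:** I threw it after that check. The push stalled at about 16 N, against about 2 N to move the lever, and the knob's image position gives a reading of about 0.98 rad.
- **Other objects:** I planned the path clear of the cake tin, flour box and brush and felt no unexpected contact. I did not measure their positions again afterwards.
- **End state:** the arm is clear, with contact force near zero. It took about 13 s of the 72 s allowed.

One small disagreement: while lowering the pan I felt about 5 N sideways on the ring, meaning my estimate of the ring's centre was off by about 1 mm. It went away when the gripper let go.

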